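# Jog the bead tumbler by its bayonet lid

### The job

Fold the bead tumbler's hinged cover back to about 150 degrees open, then put the bayonet lid (the one with the bar grip) into the tumbler's mouth and twist it clockwise half-way, about 40 degrees, to the jog mark. Do not let it go on to the lock click, at 70 to 80 degrees: a spring pushes it back, so finish while still gripping the lid and holding it at the half-way point. Leave everything else on the table where it is.

Things in the scene. Friction and masses are not known exactly. Their poses are not given: they have to be found in the camera images.
- mill: Bead tumbler, fixed: upright grey drum 116 mm wide, 110 mm high, knob panel low on its -x side. Origin under its centre, +x towards the cover's hinge (roughly away from the robot). On the flat rim, seen from above, 40 degrees clockwise of each mouth slot a small radial rib is the jog mark; at 80 degrees a round stud marks the lock.
- mouth (a point): Centre of the tumbler's round mouth, at rim level, 110 mm above the table; axes as the tumbler, z up. The mouth's collar is 65 mm across and 10 mm thick, with two entry slots 18 mm wide, out to radius 40 mm, at +x and -x. Below the collar the lid's lugs can turn clockwise seen from above, not the other way.
- drive (a joint): Sprung ring under the collar that the lid's lugs push: lid twist from the slots minus about 0.11 rad; 0 when no lid pushes. Its spring turns the lid back if let go: 0.03 Nm at the start, 0.075 Nm at 40 degrees of twist, 0.12 Nm at 80. Detents stiffen the turn beyond 50 degrees of twist and click over at 70 to 80.
- cover (a joint): Angle of the tumbler's flat light-grey cover about its hinge: 0 = closed, level over the mouth; 1.57 = upright; 2.62 (150 degrees) = folded back, sloping up away from the mouth; it can go to 3.0. The hinge is stiff (0.16 Nm): the cover stays where it is left.
- hinge (a point): Middle of the cover's hinge line, which lies level along the tumbler's y, 62 mm from the mouth's centre along its +x and 8 mm above the rim. The axes turn with the cover: its own -x points from the hinge along the cover to its free edge, 112 mm away; y is the hinge line. Cover: 96 mm wide, 5 mm thick.
- peg (a point): Place to grip on the round steel peg, 10 mm in diameter, that sticks out of the cover's side along the tumbler's -y, parallel to the hinge line and 100 mm from it. This point is 78 mm to the -y side of the cover's middle; the bare peg runs from 30 mm inboard of it to 27 mm outboard, free all round at every cover angle.
- lid_mid (a point): Centre, half-way up, of the loose white bayonet lid: 66 mm high, 0.12 to 0.2 kg, standing upright on the table at first (this point 33 mm up). On top a straight bar grip along the lid's x, 48 mm long, 16 mm thick (y), from 7 mm below this point to 33 mm above it. Fully in, this point is 13 mm above point mouth. Twist = angle between the lid's x and the mouth's x.
- lid: The bayonet lid; origin under its plug's centre, 33 mm below lid_mid. Plug 61 mm in diameter, 20 mm deep; at its foot two lugs 10 mm wide, 7 mm high, 73 mm over their ends, along the lid's +x and -x, so in line with the bar (ridges on the flange show this line). Flange 88 mm in diameter, 6 mm thick, comes to rest on the rim. Same either way round.
- jar_lid: Bystander: white plain jar lid, 76 mm in diameter, 42 mm high, with a round knob and no lugs. Origin under its centre.
- tin_a: Bystander: metal tin, 65 x 90 x 26 mm. Origin under its centre.
- tin_b: Bystander: metal tin, 70 x 70 x 30 mm. Origin under its centre.
- bead_jar: Bystander: amber glass jar with a metal cap, 64 mm in diameter, 85 mm high. Origin under its centre.
- spool: Bystander: wooden thread spool, 38 mm in diameter, 40 mm high. Origin under its centre.
- tub: Bystander: open white tub, 90 mm in diameter, 60 mm high. Origin under its centre.
Not all that is in view belongs to the job. What is shaped like the lid but green or red is not meant.

How it is judged:
By the outcome, as a careful person would: the job done as asked, in the order asked, and still so for the second after the job is handed in, while the arm keeps its last pose, push and grip.
It also fails if it takes over 64 s, if anything falls off the work surface, if the arm or the gripper's body presses on something with over 40 N, if the wrist force passes 120 N, or if a joint passes its speed limit or range.

### The arm

A 6-joint arm with a two-finger parallel gripper is mounted at the origin on the work surface. World frame = base frame: x ahead of the robot, y to its left, z up, the work surface at z = 0. Lengths are in m, angles in rad, forces in N, time in s.
With the tool pointing down it reaches from about 0.375 to 0.975 m from the base axis. Payload 3.8 kg.
Tool frame: the origin (TCP) lies at the very end of the fingers, on their centre line; the grasp point (between the pads) lies 19 mm behind it; z points along the fingers, y is the line along which they close (so a half turn about z gives the same grasp; the last joint's range is limited). The gripper opens to 85 mm and grips with 20 to 120 N. Pads are 22 mm wide; open, the fingers measure 114 mm over their backs; the gripper's body (76 mm by 85 mm) begins 54 mm behind the grasp point. The pads swing forward as they close: fully open they stand 13 mm farther back than shut.
Start: joints at [-1.341, 0.264, 1.604, -0, 1.274, -0.037], TCP at [0.178, -0.651, 0.231] pointing down, gripper open.
Joint ranges: [-2.63, 2.63], [-0.94, 2.18], [0.31, 2.57], [-1.31, 4.45], [0, 2.66], [-2.55, 2.55]. Speed limits (rad/s): [2.57, 2.57, 3.14, 3.14, 3.14, 3.14].

### API

Orientations are given as a rotation vector (axis times angle).
In Python, from workcell import * gives the robot as it stands.
- The arm moves only by the shell command python3 -m crank 'ROWS' [OPENING] [FORCE]. ROWS is JSON, a list that holds one entry, the list of rows, each a list of 6 numbers: the shift along the tool's x, y, z in cm, then the turn, a rotation vector about the tool's x, y, z in rad. In form: [[[dx, dy, dz, ax, ay, az], ...]]. A call has 1 to 8 rows; each row shifts and turns the commanded pose from where the row before left it, along the tool's axes as they then stand; what a row does not reach is not made up. A row lasts 1/12 s, in which the tool goes at most 41.7 mm and 7.16 degrees, less where a joint would pass 70% of its speed; a pose out of reach is approached as far as the arm can. A call with a gripper value outside its range is refused whole. OPENING is the finger opening in cm, from 0 to 8.54, set as the call begins (- or left out, the last holds). The fingers move at their own pace and stop on an object; FORCE is the grip in N (left out, the last holds). Time passes only in rows, so rows that do not move let the fingers close. It gives the time, the measured TCP pose, the force, the opening and the grip force at its end, in the units of the state.
- read_state(): the state, without advancing time (a new reading comes with each control period).
- read_camera(name): name is "scene" or "side" or "wrist"; returns the picture (400x640x3 uint8, blue, green, red); there is no depth.
- camera_model(name): a dict with "camera_matrix" (3x3 intrinsics, pixels), "R" (3x3) and "t" (3): a world point X has camera coordinates R X + t. Camera axes: x right, y down, z forward; pixel columns grow to the right and rows downward; lengths in m; the calibration is good to about 2 mm. A picture is of the moment at which its call begins: read the wrist's pose just before it. camera_model takes no time and is no camera call; for the wrist camera it gives the pose at the moment of the call.
- finish_job(): hands the job in; it is judged then, once.
The state is a dict: "time": time; "q": joint angles; "joint_vel": joint speeds; "joint_torque": joint torques, N m; "tool_pos": TCP position; "tcp_rot": TCP orientation; "wrist_force": force on the tool from outside, world axes, zero at the start; "torque": the same for the moment, N m; "width": opening from 0.0 (shut) to 1.0 (fully open); "grip_force": force on a finger pad.
Only numpy, scipy, OpenCV 4.12 (cv2) and the standard library are available. Lean on these libraries where they do the work, as an engineer would, in place of code of your own. Each camera call takes 0.05 s, during which the arm holds its last target. There are 200 camera calls.

## Working session

There is one attempt and no reset: what is moved stays moved. The work goes in short steps, Python scripts to look and compute and a shell command to move; the robot and the scene stay as the last step left them, time stands still between calls to the robot, and variables do not carry over. Pictures are saved under pics/ and viewed, at most 10 in all, crops included, and the job is handed in when it is done.

```bash
mkdir -p pics; ls; python3 - <<'E'
from workcell import *
import cv2,numpy as np
s=read_state();print(s)
a=read_camera("scene");b=read_camera("side")
cv2.imwrite("pics/scene0.png",a);cv2.imwrite("pics/side0.png",b)
for n in("scene","side","wrist"):
    m=camera_model(n);print(n,np.round(m["camera_matrix"],1).tolist(),np.round(m["R"],3).tolist(),np.round(m["t"],3).tolist(), (-np.array(m["R"]).T@np.array(m["t"])).round(3))
E
```

```text
pics
{'time': 0.0, 'q': array([-1.34093208e+00,  2.64773227e-01,  1.60540104e+00, -2.14583690e-05,
        1.27371302e+00, -3.69303220e-02]), 'joint_vel': array([-1.06482391e-03, -5.77723124e-04, -5.49613899e-04, -8.02109453e-04,
        1.15124602e-03,  8.77228797e-05]), 'joint_torque': array([ 3.91789390e-04, -5.15114093e+01, -3.67311323e+01, -1.03819687e-04,
        1.28514413e-02,  1.36162335e-07]), 'tool_pos': array([ 0.17775808, -0.65039605,  0.22993392]), 'tcp_rot': array([-3.11141897e+00, -4.17544415e-01,  3.78959982e-04]), 'wrist_force': array([-0.09733192,  0.20419064,  1.18141062]), 'torque': array([-0.04901586, -0.0029137 ,  0.05071911]), 'grip_force': 0.0, 'width': 0.998959506063386}
scene [[373.6, 0.0, 318.5], [0.0, 373.6, 202.9], [0.0, 0.0, 1.0]] [[-0.329, 0.944, -0.011], [0.54, 0.178, -0.822], [-0.774, -0.277, -0.569]] [0.131, -0.198, 1.465] [1.285 0.317 0.672]
side [[461.0, 0.0, 325.0], [0.0, 461.0, 200.3], [0.0, 0.0, 1.0]] [[-0.997, -0.079, -0.005], [-0.046, 0.623, -0.781], [0.065, -0.778, -0.624]] [0.472, 0.085, 1.1] [0.402 0.841 0.755]
wrist [[318.6, 0.0, 315.6], [0.0, 318.6, 199.0], [0.0, 0.0, 1.0]] [[0.264, -0.964, -0.003], [-0.926, -0.255, 0.278], [-0.268, -0.071, -0.961]] [-0.675, -0.036, 0.38] [ 0.247 -0.633  0.373]
```

View pics/scene0.png

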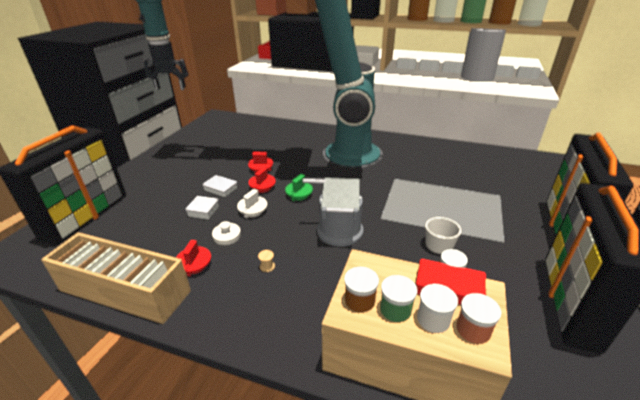

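View pics/side0.png

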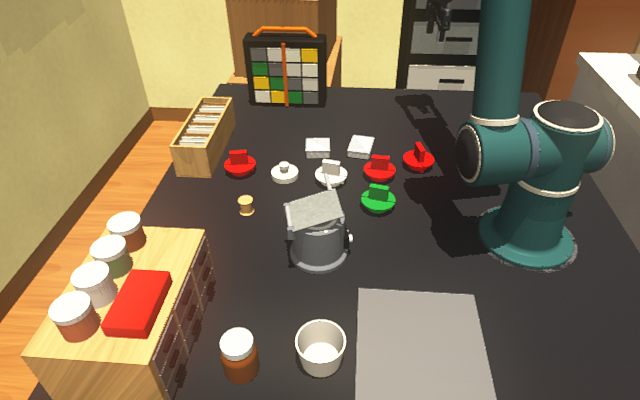

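The scene view shows the mill at (341,210) and the white lid with bar at (252,205). In the side view the mill is at (318,230) and the lid at (331,174). Green and red look-alikes stand nearby. I'll enlarge both.

```bash
cat > h.py <<'E'
from workcell import *
import cv2,numpy as np
from scipy.spatial.transform import Rotation as R
def ray(n,u,v,m=None):
    m=m or camera_model(n);Rm=np.array(m["R"]);c=-Rm.T@np.array(m["t"])
    d=Rm.T@np.linalg.inv(m["camera_matrix"])@[u,v,1.];return c,d/np.linalg.norm(d)
def onz(n,u,v,z,m=None):
    c,d=ray(n,u,v,m);return c+d*(z-c[2])/d[2]
def tri(l):
    A=np.zeros((3,3));b=np.zeros(3)
    for c,d in l:
        P=np.eye(3)-np.outer(d,d);A+=P;b+=P@c
    X=np.linalg.solve(A,b);return X,[np.linalg.norm((np.eye(3)-np.outer(d,d))@(X-c))for c,d in l]
def proj(n,X,m=None):
    m=m or camera_model(n);p=np.array(m["camera_matrix"])@(np.array(m["R"])@X+m["t"]);return p[:2]/p[2]
E
python3 - <<'E'
from h import *
a=cv2.imread("pics/scene0.png");b=cv2.imread("pics/side0.png")
A=cv2.resize(a[165:255,230:380],(800,480),interpolation=cv2.INTER_CUBIC)[:,:]
A=cv2.resize(a[165:265,230:380],None,fx=4,fy=4,interpolation=2)[:, :600]
B=cv2.resize(b[145:275,270:370],None,fx=4,fy=4,interpolation=2)
cv2.imwrite("pics/c1.png",np.hstack([cv2.resize(a[170:250,290:370],None,fx=5,fy=5,interpolation=2),cv2.resize(b[185:265,280:360],None,fx=5,fy=5,interpolation=2)]))
for z in(0,.033,.11): print(z,onz("scene",341,240,z).round(3),onz("side",318,262,z).round(3),onz("side",331,178,z).round(3),onz("scene",252,207,z).round(3))
E
```

```text
0 [0.521 0.108 0.   ] [0.479 0.122 0.   ] [ 0.473 -0.201  0.   ] [ 0.457 -0.2    0.   ]
0.033 [0.558 0.118 0.033] [0.476 0.154 0.033] [ 0.469 -0.156  0.033] [ 0.497 -0.175  0.033]
0.11 [0.646 0.142 0.11 ] [0.468 0.227 0.11 ] [ 0.462 -0.049  0.11 ] [ 0.592 -0.115  0.11 ]
```

View pics/c1.png

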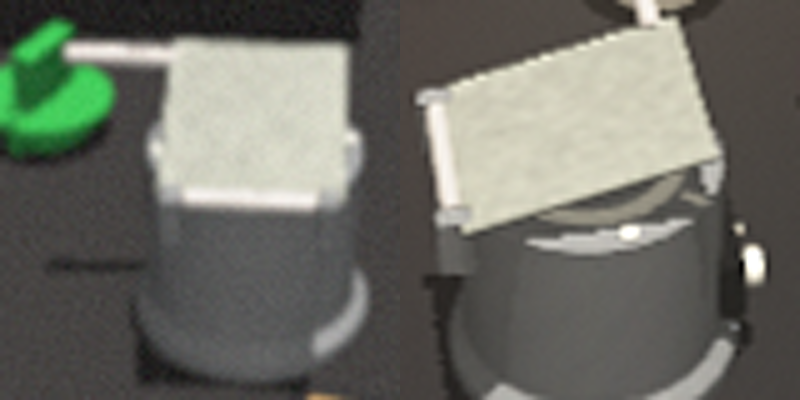

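```bash
python3 - <<'E'
from h import *
P={}
for k,s,d in[("h+y",(356,210.6),(291,228)),("h-y",(324,209.4),(286.4,204.4)),("f-y",(324.4,178),(336,189.4)),("f+y",(359.6,179),(343.6,216))]:
    X,e=tri([ray("scene",*s),ray("side",*d)]);P[k]=X;print(k,X.round(4),np.round(e,4))
H=(P["h+y"]+P["h-y"])/2;F=(P["f+y"]+P["f-y"])/2
y=P["h+y"]-P["h-y"]+P["f+y"]-P["f-y"];psi=np.arctan2(-y[0],y[1]);v=F-H
print(H,F,"yaw",psi,np.linalg.norm(v),"ang",np.arctan2(v[2],np.hypot(*v[:2])), np.arctan2(-v[1],-v[0]))
b=cv2.imread("pics/side0.png");a=cv2.imread("pics/scene0.png")
cv2.imwrite("pics/c2.png",np.hstack([cv2.resize(a[170:230,215:315],None,fx=4,fy=6,interpolation=2),cv2.resize(b[145:205,290:390],None,fx=4,fy=6,interpolation=2)]))
E
```

```text
h+y [0.5319 0.1468 0.1189] [0.0021 0.0021]
h-y [0.5524 0.069  0.118 ] [0.0012 0.0012]
f-y [0.4453 0.0353 0.1419] [0.0007 0.0007]
f+y [0.4244 0.129  0.1452] [0.0001 0.0001]
[0.54214539 0.10789864 0.11844098] [0.4348538  0.08214549 0.14353832] yaw 0.23667647001533368 0.11315735464982077 ang 0.2236514093695748 0.23557288357105036
```

View pics/c2.png

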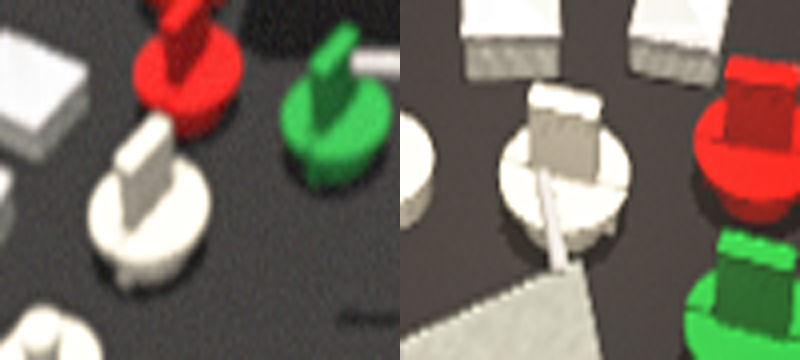

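Cover angle is about 0.22 rad, mill yaw 0.236, and the bar lid stands near (0.47,-0.15) with other lids around it. I'll work out the rows to a hover above the peg.

```bash
cat >> h.py <<'E'
def down(yang): # tool z down, tool y at world angle yang
    y=np.array([np.cos(yang),np.sin(yang),0]);z=np.array([0,0,-1.]);return np.c_[np.cross(y,z),y,z]
def rows(pos,Rt,N,p0=None,R0=None):
    s=read_state();p0=s["tool_pos"] if p0 is None else p0;R0=R.from_rotvec(s["tcp_rot"]).as_matrix() if R0 is None else R0
    w=R.from_matrix(R0.T@Rt).as_rotvec()/N;r=R.from_rotvec(w).as_matrix()
    M=sum(np.linalg.matrix_power(r,i) for i in range(N))
    d=np.linalg.solve(M,R0.T@(np.array(pos)-p0))
    print(N,"rows cm",(d*100).round(2),"rad",w.round(4))
psi=.2367;ex=np.array([np.cos(psi),np.sin(psi),0]);ey=np.array([-ex[1],ex[0],0]);ez=np.array([0,0,1.])
E
python3 - <<'E'
from h import *
rows([.4655,.0092,.28],down(psi),22)
for u,v,n in((251.2,193,"scene"),(331.5,161.2,"side")):print(onz(n,u,v,.066))
E
```

```text
22 rows cm [ 3.57 -0.57 -0.23] rad [-0.0001 -0.0001 -0.07  ]
[ 0.47394355 -0.18526495  0.066     ]
[ 0.47038558 -0.1866427   0.066     ]
```

```bash
python3 -m crank '[[[1.5,-0.3,-0.2,0,0,-0.05],[3.5,-0.57,-0.23,0,0,-0.07],[3.57,-0.57,-0.23,0,0,-0.07],[3.57,-0.57,-0.23,0,0,-0.07],[3.57,-0.57,-0.23,0,0,-0.07],[3.57,-0.57,-0.23,0,0,-0.07],[3.57,-0.57,-0.23,0,0,-0.07],[3.57,-0.57,-0.23,0,0,-0.07]]]' 8.5
python3 -m crank '[[[3.57,-0.57,-0.23,0,0,-0.07],[3.57,-0.57,-0.23,0,0,-0.07],[3.57,-0.57,-0.23,0,0,-0.07],[3.57,-0.57,-0.23,0,0,-0.07],[3.57,-0.57,-0.23,0,0,-0.07],[3.57,-0.57,-0.23,0,0,-0.07],[3.57,-0.57,-0.23,0,0,-0.07],[3.57,-0.57,-0.23,0,0,-0.07]]]'
python3 -m crank '[[[3.57,-0.57,-0.23,0,0,-0.07],[3.57,-0.57,-0.23,0,0,-0.07],[3.57,-0.57,-0.23,0,0,-0.07],[3.57,-0.57,-0.23,0,0,-0.07],[3.57,-0.57,-0.23,0,0,-0.07],[2,-0.2,-0.23,0,0,-0.07],[1.1,-0.2,-0.1,0,0,-0.05],[0,0,0,0,0,0]]]'
python3 - <<'E'
from h import *
m=camera_model("wrist");a=read_camera("wrist");cv2.imwrite("pics/w1.png",a);import pickle;pickle.dump(m,open("w1.pkl","wb"))
rows([.4655,.0092,.122],down(psi),6)
print(proj("wrist",np.array([.4655,.0092,.1406])),read_state()["q"])
E
```

```text
time: 0.77
tool_pos: [0.3861, -0.4845, 0.2488]
tcp_rot: [-2.887, -1.238, 0.0]
wrist_force: [1.3, -0.4, 0.8]
width: 0.995
grip_force: 0.0
time: 1.43
tool_pos: [0.4859, -0.2169, 0.2673]
tcp_rot: [-2.432, -1.988, 0.0]
wrist_force: [0.8, -0.7, 0.7]
width: 0.994
grip_force: 0.0
time: 2.1
tool_pos: [0.4587, -0.0078, 0.2825]
tcp_rot: [-1.901, -2.5, -0.001]
wrist_force: [-0.3, 0.2, -0.4]
width: 0.999
grip_force: 0.0
6 rows cm [0.27 0.18 2.67] rad [-0.      0.      0.0051]
[326.82794337 168.56067078] [-7.37470694e-02 -1.83850624e-01  1.97483698e+00 -2.53892967e-04
  1.35059511e+00 -3.41152922e-01]
```

View pics/w1.png

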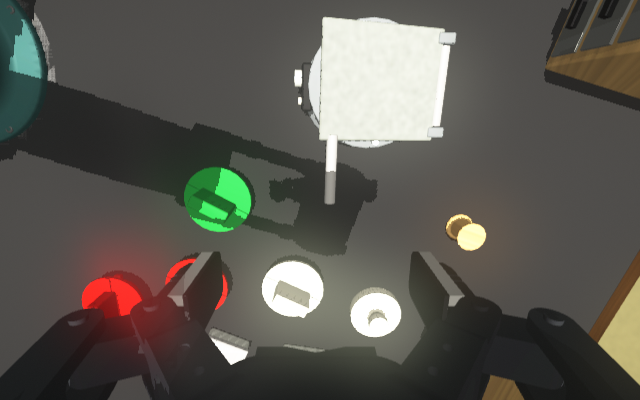

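```bash
python3 - <<'E'
from h import *
import pickle;m=pickle.load(open("w1.pkl","rb"))
a=onz("w",448,38,.118,m);b=onz("w",435,132,.118,m);print("hinge",a.round(4),b.round(4),((a+b)/2).round(4),np.arctan2(-(a-b)[0],(a-b)[1]))
for p in((332,138),(331,168),(330,204)):print(onz("w",*p,.1406,m).round(4))
H=np.array([.5421,.1079,.1184])
for th in(.15,.2236,.3):
  for y in(.048,.078,.105):print(th,y,proj("w",H-.1*np.cos(th)*ex+.1*np.sin(th)*ez-y*ey,m).round(1))
E
```

```text
hinge [0.5372 0.1468 0.118 ] [0.556 0.068 0.118] [0.5466 0.1074 0.118 ] 0.2341186895674031
[0.4617 0.0381 0.1406]
[0.4684 0.0121 0.1406]
[ 0.4771 -0.0209  0.1406]
0.15 0.048 [326.8 135.9]
0.15 0.078 [325.4 168.7]
0.15 0.105 [324.2 196.6]
0.2236 0.048 [328.6 136.7]
0.2236 0.078 [327.1 170.2]
0.2236 0.105 [325.8 198.8]
0.3 0.048 [331.3 137.6]
0.3 0.078 [329.6 171.9]
0.3 0.105 [328.3 201.1]
```

```bash
python3 -m crank '[[[0.27,0.23,1.5,0,0,0.005],[0.27,0.23,3.5,0,0,0.005],[0.27,0.23,4,0,0,0.005],[0.27,0.23,4,0,0,0.005],[0.27,0.23,2.1,0,0,0.005],[0.27,0.23,1.0,0,0,0.005],[0,0,0,0,0,0]]]' 8.5
python3 - <<'E'
from h import *
rows([.4688,.0085,.121],down(psi),1)
m=camera_model("wrist");a=read_camera("wrist");cv2.imwrite("pics/w2.png",a[100:,150:500])
E
```

```text
time: 2.73
tool_pos: [0.467, 0.0088, 0.1185]
tcp_rot: [-1.944, -2.462, 0.006]
wrist_force: [-0.8, 0.3, 0.5]
width: 0.993
grip_force: 0.0
1 rows cm [-0.07  0.17 -0.25] rad [-0.0058 -0.0015 -0.0027]
```

View pics/w2.png

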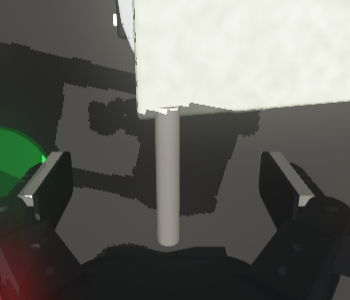

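The peg at crop (168,180) is centred between the pads at (50,180) and (285,180). Closing.

```bash
python3 -m crank '[[[0,0.15,-0.2,0,0,0],[0,0,0,0,0,0],[0,0,0,0,0,0],[0,0,0,0,0,0],[0,0,0,0,0,0],[0,0,0,0,0,0],[0,0,0,0,0,0],[0,0,0,0,0,0]]]' 0 30
python3 -m crank '[[[0,0,0,0,0,0],[0,0,0,0,0,0]]]'
```

```text
time: 3.45
tool_pos: [0.4676, 0.0088, 0.1229]
tcp_rot: [-1.941, -2.466, 0.008]
wrist_force: [-5.9, -3.0, 3.1]
width: 0.103
grip_force: 29.5
time: 3.62
tool_pos: [0.4675, 0.0088, 0.1228]
tcp_rot: [-1.941, -2.465, 0.008]
wrist_force: [-6.6, -3.6, 2.6]
width: 0.099
grip_force: 29.5
```

```bash
python3 -m crank '[[[0,0.2,-0.7,0,0,0],[0,0.24,-0.73,0,0,0],[0,0.65,-1.35,0,0,0],[0,0.85,-1.24,0,0,0],[0,1.02,-1.10,0,0,0]]]'

```

```text
time: 4.03
tool_pos: [0.4941, 0.0153, 0.1738]
tcp_rot: [-1.939, -2.462, 0.015]
wrist_force: [-10.8, -3.5, 5.9]
width: 0.102
grip_force: 29.5
```

```bash
python3 -m crank '[[[0,1.17,-0.93,0,0,0],[0,1.3,-0.75,0,0,0],[0,1.4,-0.54,0,0,0],[0,1.46,-0.33,0,0,0],[0,1.5,-0.11,0,0,0],[0,1.5,0.12,0,0,0]]]'
python3 -m crank '[[[0,1.46,0.34,0,0,0],[0,1.39,0.55,0,0,0],[0,1.29,0.76,0,0,0],[0,1.17,0.94,0,0,0],[0,1.01,1.11,0,0,0],[0,0.84,1.24,0,0,0],[0,0,0,0,0,0],[0,0,0,0,0,0]]]'

```

```text
time: 4.53
tool_pos: [0.5801, 0.0365, 0.2014]
tcp_rot: [-1.944, -2.467, 0.0]
wrist_force: [-3.3, 0.9, 3.7]
width: 0.103
grip_force: 29.6
time: 5.2
tool_pos: [0.65, 0.0538, 0.15]
tcp_rot: [-1.943, -2.467, -0.001]
wrist_force: [1.2, 4.6, -0.7]
width: 0.1
grip_force: 29.3
```

Peg position gives a cover angle of about 2.62 rad. Releasing and rising.

```bash
python3 -m crank '[[[0,0,0,0,0,0],[0,0,0,0,0,0],[0,0,0,0,0,0],[0,0,-1,0,0,0],[0,0,-3,0,0,0],[0,0,-4,0,0,0],[0,0,-4,0,0,0],[0,0,-2,0,0,0]]]' 4.5
python3 - <<'E'
from h import *
rows([.472,-.186,.21],down(1.42),13)
a=read_camera("side");b=read_camera("scene");cv2.imwrite("pics/c3.png",np.hstack([cv2.resize(b[160:260,290:390],None,fx=4,fy=4),cv2.resize(a[170:270,250:350],None,fx=4,fy=4)]))
E
```

```text
time: 5.87
tool_pos: [0.6516, 0.0525, 0.2984]
tcp_rot: [1.941, 2.462, 0.008]
wrist_force: [1.3, -0.3, 1.2]
width: 0.529
grip_force: 0.0
13 rows cm [-0.35 -2.41  0.67] rad [ 0.0005  0.0005 -0.0911]
```

View pics/c3.png

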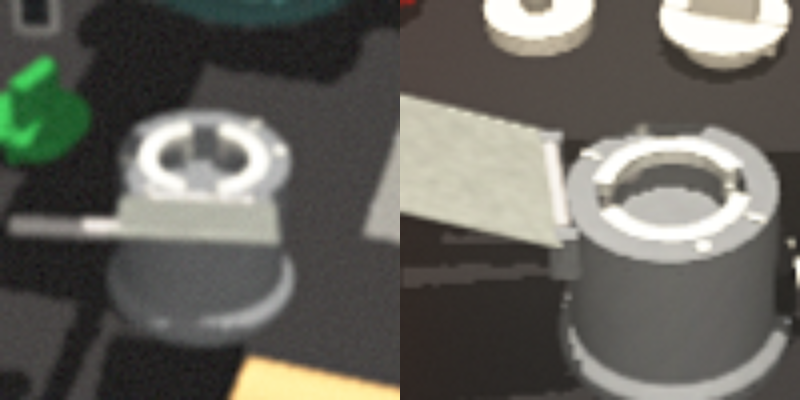

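Cover folded back, mouth clear; slots and marks visible. Moving to the lid, with one look at the mouth on the way.

```bash
python3 -m crank '[[[-0.2,-1.2,0,0,0,-0.06],[-0.35,-2.41,0,0,0,-0.0911],[-0.35,-2.41,0,0,0,-0.0911],[-0.35,-2.41,0,0,0,-0.0911],[-0.35,-2.41,0,0,0,-0.0911],[-0.2,-1.2,0,0,0,-0.06],[0,0,0,0,0,0],[0,0,0,0,0,0]]]' 4.5
python3 - <<'E'
from h import *
import pickle
m=camera_model("wrist");a=read_camera("wrist");pickle.dump((m,a),open("w3.pkl","wb"));cv2.imwrite("pics/w3.png",a)
print("mouth pred",proj("w",np.array([.4847,.0925,.11]),m))
rows([.472,-.186,.18],down(1.42),9)
E
```

```text
time: 6.63
tool_pos: [0.5486, -0.0142, 0.2908]
tcp_rot: [1.3, 2.86, 0.0]
wrist_force: [-0.1, 0.4, -0.8]
width: 0.522
grip_force: 0.0
mouth pred [338.91339107  47.71820475]
9 rows cm [-0.26 -2.12  1.23] rad [ 0.     0.    -0.078]
```

View pics/w3.png

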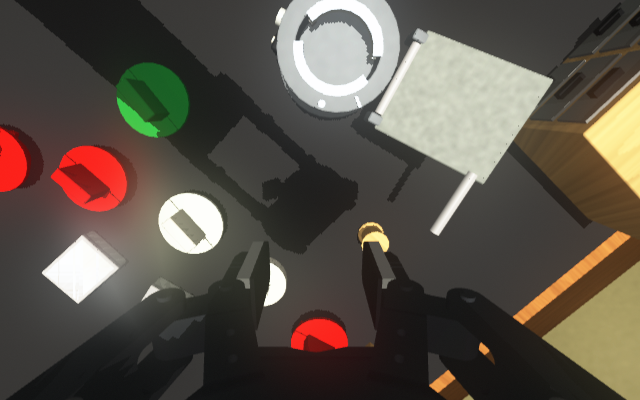

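Mouth centre at about (338,47), which agrees with the prediction. Hinge line runs (419,36)-(375,118), lid at (190,222). Continuing to the lid.

```bash
python3 -m crank '[[[-0.15,-1.2,0.6,0,0,-0.04],[-0.26,-2.12,1.23,0,0,-0.078],[-0.26,-2.12,1.23,0,0,-0.078],[-0.26,-2.12,1.23,0,0,-0.078],[-0.26,-2.12,1.23,0,0,-0.078],[-0.26,-2.12,1.23,0,0,-0.078],[-0.26,-2.12,1.23,0,0,-0.078],[-0.26,-2.12,1.23,0,0,-0.078]]]' 4.5
python3 -m crank '[[[-0.26,-2.12,1.23,0,0,-0.078],[-0.15,-1,0.6,0,0,-0.04],[0,0,0,0,0,0],[0,0,0,0,0,0]]]'
python3 - <<'E'
from h import *
import pickle
m,a=pickle.load(open("w3.pkl","rb"))
g=a[:110,270:405];k=(g.min(2)>235).astype(np.uint8)
n,l,st,_=cv2.connectedComponentsWithStats(k);P=[]
for i in range(1,n):
    if st[i,4]>150:
        print(st[i]);P.append(np.argwhere(l==i)[:,::-1]+[270,0])
P=np.vstack(P);W=np.array([onz("w",u,v,.11,m)[:2] for u,v in P]);h=cv2.convexHull(W.astype(np.float32))[:,0]
h=h[[proj("w",np.r_[q,.11],m)[1]>3 for q in h]]
A=np.c_[2*h,np.ones(len(h))];s=np.linalg.lstsq(A,(h**2).sum(1),rcond=None)[0];print("mouth",s[:2],np.sqrt(s[2]+s[0]**2+s[1]**2))
p=onz("w",419,36,.118,m);q=onz("w",375,118,.118,m);print("hinge",(p+q)/2,np.arctan2(-(p-q)[0],(p-q)[1]),"->mouth",(p+q)/2-.062*ex)
m=camera_model("wrist");a=read_camera("wrist");pickle.dump((m,a),open("w4.pkl","wb"));cv2.imwrite("pics/w4.png",a[60:330,160:480])
print(proj("w",np.array([.472,-.186,.066]),m))
E
```

```text
time: 7.35
tool_pos: [0.4764, -0.1558, 0.198]
tcp_rot: [-0.409, -3.115, -0.001]
wrist_force: [-0.9, -0.8, -0.7]
width: 0.531
grip_force: 0.0
time: 7.68
tool_pos: [0.4731, -0.1866, 0.1798]
tcp_rot: [-0.234, -3.132, -0.002]
wrist_force: [0.3, 0.1, -0.1]
width: 0.523
grip_force: 0.0
[  37    0   76   56 1143]
[  23   40   75   56 1071]
[110  65  25  45 169]
mouth [0.49865163 0.09232049] 0.051151567602947735
hinge [0.54293687 0.10698996 0.118     ] 0.2532441999283503 ->mouth [0.48266561 0.09245121 0.118     ]
[316.47903128 192.36436101]
```

View pics/w4.png

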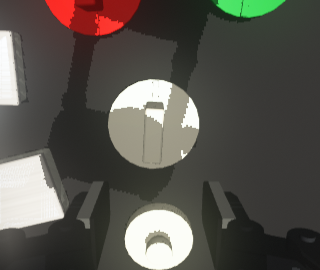

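The white disc centre is at crop (154,123). The bar's top face spans crop (146..163,108)-(144..163,163), and the predicted bar centre was (156,132).

```bash
python3 - <<'E'
from h import *
import pickle
m,a=pickle.load(open("w4.pkl","rb"))
o=np.array([160,60])
c=[onz("w",*(np.array(p)+o),.066,m)[:2] for p in((146.5,109),(163,109),(163,163),(144,163))]
print(np.round(c,4),"ctr",np.mean(c,0),"len",np.linalg.norm((c[0]+c[1]-c[2]-c[3])/2),np.linalg.norm(c[0]-c[1]))
d=(c[0]+c[1]-c[2]-c[3]);print("bar ang",np.arctan2(d[1],d[0])-np.pi*np.sign(d[1]))
g=a[130:240,255:375];e=cv2.Canny(cv2.GaussianBlur(cv2.cvtColor(g,6),(3,3),0),40,90)
def circ(W,it=8,r=None):
    for _ in range(it):
        A=np.c_[2*W,np.ones(len(W))];s=np.linalg.lstsq(A,(W**2).sum(1),rcond=None)[0];r=np.sqrt(s[2]+s[0]**2+s[1]**2)
        D=abs(np.linalg.norm(W-s[:2],axis=1)-r);W=W[D<max(.0015,np.percentile(D,90))]
    return s[:2],r,len(W)
k=(g.max(2)>95).astype(np.uint8);k=cv2.morphologyEx(k,cv2.MORPH_OPEN,np.ones((3,3)))
n,l,st,_=cv2.connectedComponentsWithStats(k);i=1+st[1:,4].argmax();print(st[i])
P=cv2.convexHull(np.argwhere(l==i)[:,::-1].astype(np.int32))[:,0]+[255,130]
print("flange",circ(np.array([onz("w",u,v,.026,m)[:2] for u,v in P])))
m,a=pickle.load(open("w3.pkl","rb"))
g=a[:110,270:405];k=(g.min(2)>235).astype(np.uint8);n,l,st,_=cv2.connectedComponentsWithStats(k)
P=np.vstack([np.argwhere(l==i)[:,::-1]+[270,0] for i in range(1,n) if st[i,4]>1000])
h=cv2.convexHull(P.astype(np.int32))[:,0];h=h[h[:,1]>1]
print("mouth",circ(np.array([onz("w",u,v,.11,m)[:2] for u,v in h])),onz("w",0,0,.1,m)[2])
s=read_state();print(s["q"],s["tool_pos"],R.from_rotvec(s["tcp_rot"]).as_matrix().round(3).tolist())
E
```

```text
[[ 0.4512 -0.1912]
 [ 0.4532 -0.1778]
 [ 0.4998 -0.1845]
 [ 0.4973 -0.2006]] ctr [ 0.47539347 -0.18851361] len 0.0470330837495954 0.013497864723312328
bar ang -0.1721439326834111
[  13    9   92   90 6454]
flange (array([ 0.47508859, -0.18931261]), np.float64(0.04396198936712715), 37)
mouth (array([0.48404346, 0.09155257]), np.float64(0.042057905380839214), 28) 0.10000000000000003
[-4.24196198e-01 -1.27790476e-02  2.01026583e+00  6.70084725e-04
  1.14440437e+00 -1.84704262e+00] [ 0.47350213 -0.18628643  0.18045612] [[-0.989, 0.148, -0.0], [0.148, 0.989, 0.001], [0.0, 0.001, -1.0]]
```

```bash
python3 -m crank '[[[-0.19,-0.24,1,0,0,0.015],[0,0,3,0,0,0],[0,0,3.7,0,0,0],[0,0,3.7,0,0,0],[0,0,2.2,0,0,0],[0,0,1.0,0,0,0],[0,0,0,0,0,0]]]' 4.5
python3 -m crank '[[[0,0,0,0,0,0],[0,0,0,0,0,0],[0,0,0,0,0,0],[0,0,0,0,0,0],[0,0,0,0,0,0],[0,0,0,0,0,0]]]' 0 80
python3 - <<'E'
from h import *
s=read_state();Rm=R.from_rotvec(s["tcp_rot"]).as_matrix();print(np.arctan2(Rm[1,1],Rm[0,1]))
E
```

```text
time: 8.32
tool_pos: [0.4725, -0.1878, 0.0317]
tcp_rot: [-0.253, -3.126, -0.003]
wrist_force: [-0.5, 0.3, 0.4]
width: 0.53
grip_force: 0.0
time: 8.82
tool_pos: [0.4764, -0.1902, 0.0366]
tcp_rot: [0.253, 3.127, -0.002]
wrist_force: [0.2, 0.8, 6.8]
width: 0.175
grip_force: 78.9
1.4090952361912181
```

```bash
python3 -m crank '[[[0,0,-1,0,0,0],[0,0,-3,0,0,0],[0,0,-4,0,0,0],[0,0,-4,0,0,0],[0,0,-3,0,0,0],[0,0,-1,0,0,0],[0,0,0,0,0,0],[0,0,0,0,0,0]]]'
python3 - <<'E'
from h import *
print(read_state()["tool_pos"]);rows([.484,.0918,.185],down(1.811),10)
E
```

```text
time: 9.48
tool_pos: [0.4739, -0.1893, 0.1941]
tcp_rot: [-0.253, -3.131, 0.0]
wrist_force: [0.5, 0.8, -1.3]
width: 0.173
grip_force: 78.2
[ 0.47390063 -0.18932601  0.1940867 ]
10 rows cm [-0.16  2.83  0.09] rad [-0.     -0.     -0.0402]
```

```bash
python3 -m crank '[[[-0.08,1.4,0.05,0,0,-0.02],[-0.16,2.83,0.09,0,0,-0.0402],[-0.16,2.83,0.09,0,0,-0.0402],[-0.16,2.83,0.09,0,0,-0.0402],[-0.16,2.83,0.09,0,0,-0.0402],[-0.16,2.83,0.09,0,0,-0.0402],[-0.16,2.83,0.09,0,0,-0.0402],[-0.16,2.83,0.09,0,0,-0.0402]]]'
python3 -m crank '[[[-0.16,2.83,0.09,0,0,-0.0402],[-0.16,2.83,0.09,0,0,-0.0402],[-0.08,1.4,0.05,0,0,-0.02],[0,0,0,0,0,0],[0,0,0,0,0,0],[0,0,0,0,0,0]]]'
python3 - <<'E'
from h import *
import pickle
rows([.484,.0918,.185],down(1.811),1)
s=read_state();p=s["tool_pos"];print(p)
b=read_camera("side");c=read_camera("scene");w=read_camera("wrist");pickle.dump((b,c,w,camera_model("wrist")),open("w5.pkl","wb"))
foot=np.array([.484,.0918,.11])
print("mouth px side,scene",proj("side",foot),proj("scene",foot))
cv2.imwrite("pics/c5.png",np.hstack([cv2.resize(c[120:240,290:390],None,fx=4,fy=4,interpolation=2),cv2.resize(b[130:250,260:360],None,fx=4,fy=4,interpolation=2)]))
E
```

```text
time: 10.15
tool_pos: [0.4901, 0.0227, 0.1838]
tcp_rot: [0.222, -3.127, -0.001]
wrist_force: [1.4, 0.3, -1.2]
width: 0.174
grip_force: 78.3
time: 10.65
tool_pos: [0.4832, 0.0909, 0.1832]
tcp_rot: [0.376, -3.115, 0.001]
wrist_force: [1.0, -0.4, -1.2]
width: 0.174
grip_force: 78.3
1 rows cm [-0.09  0.07 -0.18] rad [-0.0002 -0.0039  0.    ]
[0.48323857 0.09092248 0.18317621]
mouth px side,scene [316.40232791 215.94517169] [339.96765621 198.89395871]
```

View pics/c5.png

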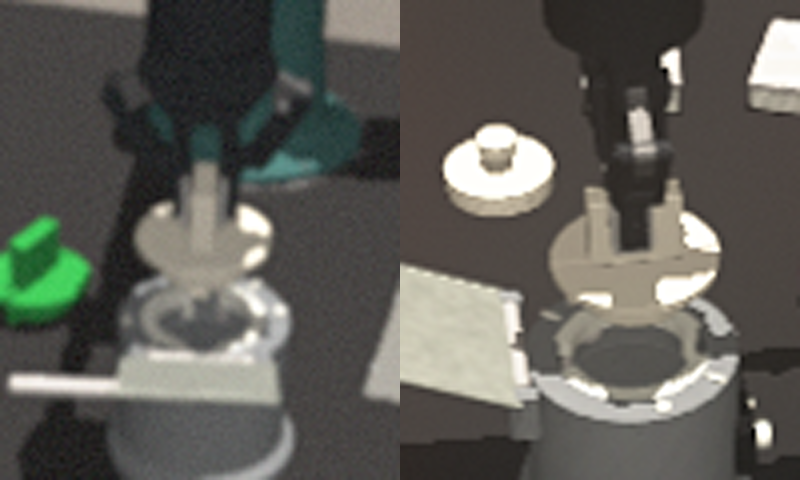

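```bash
python3 - <<'E'
from h import *
import pickle
b,c,w,m=pickle.load(open("w5.pkl","rb"))
t=np.linspace(0,2*np.pi,360)
def ext(n,C,r):
    P=np.array([proj(n,C+r*np.array([np.cos(a),np.sin(a),0])) for a in t]);return P.min(0).round(1),P.max(0).round(1)
p=np.array([.4837,.0914,.176])
for n,o in(("scene",(290,120)),("side",(260,130))):
    for nm,C,r in(("flange",p,.044),("rim",np.array([.484,.0918,.11]),.058),("mouth",np.array([.484,.0918,.11]),.0325)):
        lo,hi=ext(n,C,r);print(n,nm,((lo-o)*4).round(),((hi-o)*4).round())
cv2.imwrite("pics/c6.png",np.hstack([cv2.resize(c[165:215,315:375],None,fx=6.6,fy=11,interpolation=2),cv2.resize(b[175:240,285:350],None,fx=6,fy=8.46,interpolation=2)[:550]]))
E
```

```text
scene flange [134. 197.] [270. 267.]
scene rim [113. 269.] [287. 366.]
scene mouth [151. 289.] [248. 344.]
side flange [139. 196.] [310. 300.]
side rim [118. 277.] [334. 417.]
side mouth [165. 306.] [286. 384.]
```

```bash
python3 - <<'E'
from h import *
import pickle
b,c,w,m=pickle.load(open("w5.pkl","rb"))
b=cv2.cvtColor(b,6);c=cv2.cvtColor(c,6)
for nm,g,rs,u0,u1 in(("side fl",b,(190,193,196),292,345),("side rim",b,(217,221,225),285,350),("scene fl",c,(178,180,182),318,364),("scene rim",c,(197,199,201),314,368)):
    for r in rs:
        print(nm,r,u0,g[r,u0:u1].tolist())
E
```

```text
side fl 190 292 [75, 74, 73, 74, 74, 71, 109, 145, 150, 149, 150, 151, 151, 150, 130, 135, 162, 161, 160, 162, 142, 123, 101, 54, 46, 47, 48, 44, 45, 49, 96, 142, 157, 162, 161, 163, 161, 157, 146, 243, 255, 255, 255, 255, 255, 255, 254, 166, 63, 71, 71, 73, 73]
side fl 193 292 [76, 75, 74, 72, 71, 115, 151, 150, 148, 150, 149, 149, 149, 150, 138, 145, 162, 161, 160, 161, 159, 145, 132, 135, 138, 138, 143, 146, 150, 151, 160, 165, 164, 161, 161, 160, 157, 152, 147, 149, 147, 146, 146, 145, 142, 141, 143, 121, 80, 70, 72, 71, 72]
side fl 196 292 [75, 74, 75, 72, 71, 112, 151, 157, 154, 152, 149, 149, 149, 150, 149, 148, 144, 142, 136, 122, 124, 140, 148, 147, 150, 149, 148, 150, 151, 150, 149, 149, 148, 149, 149, 148, 149, 149, 149, 148, 148, 147, 148, 148, 146, 147, 149, 116, 69, 71, 73, 72, 72]
side rim 217 285 [200, 198, 209, 197, 166, 134, 87, 83, 85, 85, 86, 86, 86, 80, 108, 150, 162, 146, 106, 80, 80, 84, 88, 90, 88, 85, 82, 81, 82, 83, 83, 83, 83, 83, 84, 85, 84, 83, 84, 83, 82, 84, 87, 86, 79, 106, 140, 152, 130, 82, 67, 76, 85, 82, 81, 80, 80, 78, 79, 71, 64, 69, 65, 66, 67]

[... 1407 characters left out ...]
33, 133, 129, 120, 111, 108, 109, 116, 141, 143, 121, 96, 90, 88, 88, 95, 110, 118, 121, 119, 116, 123, 120, 132, 178, 241, 254, 249, 216, 191, 220, 244, 243, 193, 114, 71, 66, 66, 70, 69]
scene rim 199 314 [36, 33, 36, 26, 38, 62, 94, 116, 109, 91, 91, 117, 137, 135, 128, 113, 98, 87, 81, 83, 86, 103, 118, 120, 107, 93, 88, 91, 90, 93, 103, 106, 105, 89, 82, 87, 90, 99, 116, 141, 163, 156, 147, 168, 183, 190, 191, 171, 123, 79, 68, 72, 70, 70]
scene rim 201 314 [31, 37, 33, 37, 38, 56, 85, 100, 95, 89, 88, 104, 127, 139, 131, 114, 93, 86, 83, 83, 85, 88, 84, 78, 78, 81, 80, 76, 81, 80, 83, 84, 86, 84, 81, 80, 80, 96, 117, 135, 137, 129, 129, 157, 181, 187, 185, 173, 122, 81, 65, 67, 67, 70]
```

```bash
python3 - <<'E'
from h import *
import pickle
b,c,w,m=pickle.load(open("w5.pkl","rb"))
g=cv2.cvtColor(w,6)
q=proj("w",np.array([.4837,.0914,.176]),m).round();print("flange pred",q)
lo,hi=q-70,q+70
for ang in range(0,360,20):
    prof=[]
    for r in np.arange(.036,.064,.001):
        X=np.array([.4837+r*np.cos(np.radians(ang)),.0914+r*np.sin(np.radians(ang)),.176]);u,v=proj("w",X,m).round().astype(int)
        prof.append(int(g[v,u]) if 0<=v<400 and 0<=u<640 else -1)
    print(ang,prof)
E
```

```text
flange pred [319. 247.]
0 [210, 211, 211, 210, 210, 210, 209, 202, 202, 202, 193, 193, 186, 187, 187, 200, 232, 247, 247, 245, 244, 243, 242, 240, 241, 242, 242, 242, 242]
20 [211, 211, 210, 210, 209, 209, 209, 209, 209, 209, 209, 208, 208, 208, 208, 209, 195, 216, 245, 245, 245, 245, 245, 246, 245, 245, 244, 244, 244]
40 [59, 58, 58, 57, 55, 55, 55, 55, 55, 54, 53, 53, 53, 52, 52, 50, 50, 50, 49, 48, 47, 47, 46, 47, 46, 45, 44, 43, 43]
60 [65, 63, 62, 62, 62, 60, 59, 59, 58, 57, 55, 55, 55, 53, 53, 52, 49, 48, 49, 49, 48, 48, 49, 51, 52, 51, 50, 50, 50]
80 [216, 216, 216, 255, 255, 126, 106, 106, 106, 105, 105, 103, 102, 102, 102, 99, 100, 83, 57, 57, 55, 54, 53, 52, 52, 51, 50, 49, 49]
100 [221, 220, 220, 221, 220, 219, 119, 117, 117, 117, 115, 114, 112, 113, 111, 109, 108, 108, 107, 105, 104, 103, 103, 101, 99, 99, 99, 98, 98]
120 [255, 255, 255, 255, 255, 255, 255, 129, 129, 127, 127, 125, 124, 124, 122, 120, 119, 119, 116, 115, 115, 113, 111, 110, 108, 106, 105, 104, 102]
140 [255, 255, 255, 255, 255, 255, 255, 254, 255, 255, 255, 242, 240, 130, 129, 127, 127, 125, 123, 121, 120
[... 713 characters left out ...]
37, 137, 136, 114, 85, 84, 80, 79, 77, 76, 74, 72, 69, 68, 67, 65]
260 [219, 218, 218, 217, 217, 218, 217, 217, 216, 215, 76, 76, 76, 74, 72, 70, 70, 68, 67, 66, 65, 64, 61, 61, 61, 59, 59, 58, 57]
280 [214, 213, 214, 214, 213, 213, 213, 213, 212, 124, 99, 99, 98, 97, 96, 95, 95, 94, 94, 93, 93, 93, 92, 92, 90, 91, 90, 91, 90]
300 [211, 212, 212, 212, 211, 210, 210, 210, 162, 95, 94, 92, 92, 92, 92, 91, 91, 91, 91, 90, 90, 89, 89, 89, 89, 89, 88, 88, 88]
320 [55, 50, 50, 50, 49, 49, 47, 47, 46, 45, 45, 44, 43, 43, 43, 41, 40, 41, 41, 40, 40, 39, 38, 36, 37, 39, 39, 39, 40]
340 [52, 51, 50, 50, 49, 48, 48, 46, 46, 46, 46, 45, 45, 44, 44, 43, 43, 42, 42, 41, 41, 40, 46, 48, 48, 47, 44, 40, 37]
```

```bash
python3 -m crank '[[[-0.17,0.12,0.8,0,0,0],[-0.18,0.11,1.4,0,0,0],[0,0,0.8,0,0,0],[0,0,0,0,0,0],[0,0,0,0,0,0],[0,0,0,0,0,0]]]'
cat > meas.py <<'E'
from h import *
s=read_state();p=s["tool_pos"];Rm=R.from_rotvec(s["tcp_rot"]).as_matrix();print(p,"yang",np.arctan2(Rm[1,1],Rm[0,1]),s["wrist_force"])
t=np.linspace(0,2*np.pi,180)
M=np.array([.484,.0918,.11]);F=np.r_[p[:2],p[2]-.008]
def ext(n,C,r):
    P=np.array([proj(n,C+r*np.array([np.cos(a),np.sin(a),0])) for a in t]);l,h=P[:,0].argmin(),P[:,0].argmax();return P[l],P[h]
for n in("side","scene"):
    g=cv2.GaussianBlur(cv2.cvtColor(read_camera(n),6),(1,3),0).astype(float)
    for nm,C,r in(("flange",F,.044),("rim",M,.058)):
        for e,sg in zip(ext(n,C,r),(-1,1)):
            v=int(round(e[1]));u=int(round(e[0]));print(n,nm,"L" if sg<0 else "R",e.round(1),"row",v,"from",u-7,g[v,u-7:u+8].astype(int).tolist())
E
python3 meas.py
```

```text
time: 11.3
tool_pos: [0.4876, 0.0945, 0.1555]
tcp_rot: [-0.376, 3.119, -0.0]
wrist_force: [-0.1, -0.6, -2.0]
width: 0.173
grip_force: 78.3
[0.4875596  0.09450873 0.15546967] yang 1.810797580263646 [-0.10551561 -0.61373992 -2.0235356 ]
side flange L [293.3 204. ] row 204 from 286 [197, 205, 169, 102, 77, 70, 73, 73, 71, 88, 131, 152, 149, 149, 149]
side flange R [335.3 203.4] row 203 from 328 [149, 173, 175, 176, 176, 177, 182, 179, 172, 113, 63, 69, 69, 68, 69]
side rim L [289.4 217.1] row 217 from 282 [202, 202, 202, 201, 193, 153, 113, 114, 103, 87, 83, 84, 84, 84, 84]
side rim R [343.4 216.3] row 216 from 336 [68, 79, 77, 79, 78, 78, 77, 79, 72, 67, 69, 69, 69, 68, 67]
scene flange L [324.1 187.8] row 188 from 317 [31, 30, 30, 30, 35, 34, 34, 75, 119, 139, 143, 139, 143, 141, 142]
scene flange R [357.8 188.5] row 189 from 351 [141, 147, 148, 149, 159, 178, 166, 121, 73, 66, 69, 69, 70, 70, 71]
scene rim L [318.3 199.2] row 199 from 311 [34, 30, 32, 36, 29, 30, 33, 40, 61, 91, 114, 107, 91, 92, 116]
scene rim R [361.7 199.7] row 200 from 355 [141, 134, 112, 109, 143, 174, 170, 128, 80, 69, 69, 72, 68, 69, 70]
```

Camera differentials show the lid aligned over the mouth. Descending in small steps with force checks.

```bash
python3 -m crank '[[[0,0,0.4,0,0,0],[0,0,0.4,0,0,0],[0,0,0.3,0,0,0],[0,0,0.2,0,0,0],[0,0,0,0,0,0]]]'
python3 -m crank '[[[0,0,0.2,0,0,0],[0,0,0.2,0,0,0],[0,0,0,0,0,0]]]'
```

```text
time: 11.82
tool_pos: [0.4867, 0.0946, 0.1415]
tcp_rot: [0.377, -3.117, 0.0]
wrist_force: [0.6, 0.4, -1.4]
width: 0.172
grip_force: 78.3
time: 12.07
tool_pos: [0.487, 0.0944, 0.1378]
tcp_rot: [0.377, -3.118, 0.001]
wrist_force: [-0.8, -1.6, -1.9]
width: 0.173
grip_force: 78.3
```

```bash
python3 -m crank '[[[0,0,0.25,0,0,0],[0,0,0.25,0,0,0],[0,0,0.2,0,0,0],[0,0,0,0,0,0]]]'
python3 -m crank '[[[0,0,0.2,0,0,0],[0,0,0.2,0,0,0],[0,0,0,0,0,0]]]'
```

```text
time: 12.4
tool_pos: [0.487, 0.0945, 0.1307]
tcp_rot: [0.377, -3.118, 0.001]
wrist_force: [-1.6, -3.6, -0.9]
width: 0.176
grip_force: 78.3
time: 12.65
tool_pos: [0.4871, 0.0944, 0.1269]
tcp_rot: [0.377, -3.118, 0.001]
wrist_force: [-1.8, -3.2, -1.6]
width: 0.172
grip_force: 78.4
```

```bash
python3 -m crank '[[[0,0,0.15,0,0,0],[0,0,0.15,0,0,0],[0,0,0,0,0,0]]]'
python3 -m crank '[[[0,0,0.1,0,0,0],[0,0,0.1,0,0,0],[0,0,0,0,0,0]]]'
```

```text
time: 12.9
tool_pos: [0.487, 0.0944, 0.1267]
tcp_rot: [0.377, -3.118, 0.001]
wrist_force: [-11.7, -5.9, 17.4]
width: 0.176
grip_force: 81.2
time: 13.15
tool_pos: [0.487, 0.0943, 0.1266]
tcp_rot: [0.377, -3.117, 0.001]
wrist_force: [-17.8, -7.3, 29.1]
width: 0.167
grip_force: 83.1
```

Contact at TCP z 0.1267, which is the seated height. Easing the press, then twisting.

```bash
python3 -m crank '[[[0,0,-0.2,0,0,0],[0,0,-0.12,0,0,0],[0,0,0,0,0,0]]]' 0 110
python3 -m crank '[[[-0.009,-0.025,0,0,0,0.1],[-0.009,-0.025,0,0,0,0.1],[0,0,0,0,0,0],[0,0,0,0,0,0]]]'
python3 - <<'E'
from h import *
s=read_state();Rm=R.from_rotvec(s["tcp_rot"]).as_matrix();print("twist",1.8108-np.arctan2(Rm[1,1],Rm[0,1]),s["torque"],s["q"])
E
```

```text
time: 13.4
tool_pos: [0.487, 0.0944, 0.1268]
tcp_rot: [0.377, -3.118, 0.001]
wrist_force: [-7.5, -4.2, 9.1]
width: 0.171
grip_force: 108.4
time: 13.73
tool_pos: [0.4872, 0.094, 0.1268]
tcp_rot: [0.064, -3.14, 0.001]
wrist_force: [-8.8, -4.8, 10.7]
width: 0.167
grip_force: 108.4
twist 0.19936408303113629 [-0.9026557   1.15678908  0.01591764] [ 1.40733866e-01  1.78682811e-02  2.08652172e+00 -7.23340090e-04
  1.03821017e+00 -1.47033411e+00]
```

```bash
python3 -m crank '[[[-0.009,-0.025,0,0,0,0.1],[-0.009,-0.025,0,0,0,0.1],[-0.009,-0.025,0,0,0,0.1],[0,0,0,0,0,0]]]'
python3 -m crank '[[[-0.009,-0.025,0,0,0,0.1],[-0.009,-0.025,0,0,0,0.1],[0,0,0,0,0,0],[0,0,0,0,0,0]]]'
python3 - <<'E'
from h import *
import pickle
s=read_state();Rm=R.from_rotvec(s["tcp_rot"]).as_matrix();print("yang",np.arctan2(Rm[1,1],Rm[0,1]),"twist",1.8108-np.arctan2(Rm[1,1],Rm[0,1]),s["torque"])
m=camera_model("wrist");w=read_camera("wrist");pickle.dump((m,w,read_camera("side"),read_camera("scene")),open("w7.pkl","wb"))
g=cv2.cvtColor(w,6)
# bar angle: vertical profile across bar top in world (z=.156) each 4 mm along tool x
p=s["tool_pos"];x,y=Rm[:,0],Rm[:,1]
for a in np.arange(-.024,.046,.006):
    pr=[]
    for b in np.arange(-.02,.0201,.001):
        X=p+a*x+b*y;X[2]=.156 if abs(a)<.024 else .116
        u,v=proj("w",X,m).round().astype(int);pr.append(int(g[v,u]) if 0<=v<400 else -1)
    print(round(a,3),pr)
E
```

```text
time: 14.07
tool_pos: [0.4867, 0.0934, 0.1269]
tcp_rot: [-0.411, -3.112, 0.002]
wrist_force: [-9.9, -6.1, 12.3]
width: 0.166
grip_force: 108.6
time: 14.4
tool_pos: [0.4868, 0.0928, 0.1268]
tcp_rot: [-0.715, -3.057, 0.002]
wrist_force: [-10.0, -3.6, 12.8]
width: 0.17
grip_force: 108.7
yang 1.111372303673416 twist 0.699427696326584 [-0.85725389  1.51250304  0.02941012]
-0.024 [60, 61, 61, 61, 61, 60, 89, 76, 67, 64, 157, 215, 218, 218, 218, 218, 218, 218, 218, 218, 219, 219, 219, 219, 219, 219, 219, 219, 215, 163, 70, 70, 70, 91, 76, 66, 65, 67, 66, 67, 68]
-0.018 [41, 41, 41, 41, 42, 42, 42, 40, 46, 44, 106, 51, 66, 205, 214, 214, 214, 214, 214, 213, 213, 213, 213, 213, 213, 213, 204, 189, 54, 105, 49, 48, 42, 43, 45, 44, 44, 43, 43, 43, 42]
-0.012 [45, 45, 46, 46, 46, 46, 47, 46, 46, 48, 45, 54, 49, 208, 215, 216, 215, 215, 215, 215, 215, 215, 215, 216, 216, 215, 207, 84, 57, 55, 48, 50, 47, 49, 50, 49, 49, 49, 48, 48, 48]
-0.006 [51, 50, 51, 52, 52, 53, 52, 54, 53, 53, 53, 60, 50, 201, 217, 216, 217, 217, 217, 216, 217, 216, 217, 217, 217, 217, 210, 121, 63, 63, 55, 56, 56, 57, 57, 
[... 965 characters left out ...]
 231, 232, 233, 233, 233, 233, 233, 234, 234, 234, 234, 234, 234]
0.03 [232, 232, 233, 233, 234, 233, 233, 234, 234, 234, 234, 234, 235, 235, 235, 236, 236, 236, 236, 236, 237, 237, 237, 238, 238, 238, 255, 255, 255, 255, 255, 255, 255, 255, 255, 255, 255, 255, 255, 255, 255]
0.036 [232, 233, 232, 233, 233, 233, 234, 233, 234, 234, 234, 235, 235, 235, 236, 236, 240, 237, 255, 255, 255, 255, 255, 255, 255, 255, 255, 255, 255, 255, 255, 255, 255, 255, 255, 255, 255, 255, 255, 255, 255]
0.042 [159, 167, 200, 226, 233, 233, 232, 232, 233, 233, 233, 234, 234, 255, 255, 255, 255, 255, 255, 255, 255, 255, 255, 255, 255, 255, 255, 255, 255, 255, 255, 255, 255, 255, 255, 255, 255, 236, 236, 249, 249]
```

```bash
python3 - <<'E'
from h import *
import pickle
m,w,b,c=pickle.load(open("w7.pkl","rb"));g=cv2.cvtColor(w,6)
for r in(.049,.052,.055):
    pr=[]
    for d in range(-50,51,2):
        a=np.pi-.459+np.radians(d);X=np.array([.4865+r*np.cos(a),.0935+r*np.sin(a),.111]);u,v=proj("w",X,m).round().astype(int)
        pr.append(int(g[v,u]) if 0<=v<400 else -1)
    print(r,pr)
E
```

```text
0.049 [248, 248, 248, 248, 248, 255, 255, 255, 255, 248, 248, 248, 249, 249, 249, 249, 249, 248, 248, 248, 248, 248, 248, 248, 248, 248, 237, 255, 163, 246, 246, 246, 246, 221, 159, 159, 156, 156, 155, 156, 155, 156, 156, 155, 156, 244, 243, 243, 243, 243, 243]
0.052 [247, 247, 247, 247, 247, 255, 255, 255, 255, 241, 248, 249, 248, 249, 249, 249, 249, 248, 248, 248, 248, 248, 248, 249, 249, 248, 254, 255, 247, 247, 246, 246, 245, 244, 220, 154, 153, 151, 151, 151, 151, 151, 151, 151, 156, 242, 242, 242, 242, 242, 241]
0.055 [246, 246, 247, 247, 247, 246, 246, 247, 247, 248, 248, 247, 248, 249, 248, 249, 249, 248, 248, 248, 247, 248, 248, 249, 249, 249, 255, 255, 229, 247, 247, 246, 245, 245, 245, 149, 149, 148, 149, 147, 147, 148, 147, 147, 145, 241, 241, 241, 240, 240, 240]
```

Rib within about 0–3° of the bar's line and stud about 37–40° further on, so the twist is at the jog mark. Settling briefly, then handing in.

```bash
python3 -m crank '[[[0,0,0,0,0,-0.015],[0,0,0,0,0,0],[0,0,0,0,0,0],[0,0,0,0,0,0]]]'
python3 -c "
from workcell import *
print(read_state()['joint_vel'].round(3)); print(finish_job())"
```

```text
time: 14.88
tool_pos: [0.4871, 0.0925, 0.1268]
tcp_rot: [-0.691, -3.063, 0.002]
wrist_force: [-9.4, -5.6, 11.6]
width: 0.171
grip_force: 108.5
[0.    0.001 0.    0.002 0.    0.   ]
the job is handed in; nothing more can be done
None
```

I folded the cover back to about 150°, seated the bayonet lid in the mouth and twisted it about 40° clockwise to the jog mark, then handed the job in at 14.9 s with the lid still gripped and held; the verdict was not shown.

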